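Stack plates with alternating tabs on the sample rotator

TASK

One sample plate is already on the rotator's splined hub. Put the toothed separator plate on the hub with its tab pointing opposite to the tab of the fitted plate, then put the second sample plate (the one with four wells) on top of it with its tab pointing the same way as the fitted plate's. Both must be right down flat on the stack and left there.

Things in the scene. Friction and masses are not known exactly. Their poses are not given: they have to be found in the camera images.
- hub: Fixed rotator: round white housing 124 mm across, steel hub upright in its middle, first sample plate fixed on it. Origin: hub axis at bench level; x towards the fitted plate's tab, z up. Hub: post 18 mm across, two keys 8 mm wide along +x and -x (38 mm over both), keys end at 76 mm, coned tip at 88 mm height. Plates fit with 5 mm play, lengthwise along hub x, either way round.
- first_tab (a point): Top of the fitted plate's rounded tab (tab 24 mm wide, to 76 mm from the axis): 64 mm from the hub axis along hub +x, 46 mm above the bench, level with that plate's top face. So the next plate's underside rests at 46 mm, the one after at 56 mm.
- separator: Loose steel plate, flat on the bench, 10 mm thick, body 92 (x) by 50 mm (y), 90 g. Origin: hole centre, underside; x towards its tab (24 mm wide, to x = 76 mm), z up. Hole: 30 mm square plus 18 mm wide keyways, 50 mm long over both along x. Grip its flat long sides (50 mm) from above. Separator: square tab, no wells, three teeth at the far end, to x = -56 mm.
- carrier: Loose steel plate, flat on the bench, 10 mm thick, body 92 (x) by 50 mm (y), 90 g. Origin: hole centre, underside; x towards its tab (24 mm wide, to x = 76 mm), z up. Hole: 30 mm square plus 18 mm wide keyways, 50 mm long over both along x. Grip its flat long sides (50 mm) from above. Second sample plate: round tab, four dark wells on top. (The blank plate without tab is not used.)
Not all that is in view belongs to the job. What is shaped like the separator but orange or red is not meant.

How it is judged:
On the way:
1. the separator is down on the fitted plate, its tab opposite (horizontal distance between separator and hub below 0.012 m and z of separator in the frame of hub between 0.042 and 0.051 m and angle between the x axis of separator and the x axis of hub, either way round below 0.35 rad and angle between separator's own z axis and vertical below 0.1 rad and x of first_tab in the frame of separator below -0.04 m), for 0.2 s.
At the end, for the whole second after the job is handed in: Separator flat on the fitted plate (underside at 46 mm, -4/+5) with its tab opposite, second sample plate flat on it (56 mm, -4/+5) with its tab the same way as the fitted one; each within 12 mm of the hub axis, 0.35 rad of the keys, tilt under 0.1 rad, at rest (all of step 1 and horizontal distance between carrier and hub below 0.012 m and z of carrier in the frame of hub between 0.052 and 0.061 m and angle between the x axis of carrier and the x axis of hub, either way round below 0.35 rad and angle between carrier's own z axis and vertical below 0.1 rad and x of first_tab in the frame of carrier above 0.04 m and linear speed of each of separator, carrier below 0.02 m/s); the robot touches nothing.
It also fails if it takes over 58 s, if anything falls off the work surface, if the arm or the gripper's body presses on something with over 40 N, if the wrist force passes 120 N, or if a joint passes its speed limit or range.

ROBOT

A 6-joint arm with a two-finger parallel gripper is mounted at the origin on the work surface. World frame = base frame: x ahead of the robot, y to its left, z up, the work surface at z = 0. Lengths are in m, angles in rad, forces in N, time in s.
With the tool pointing down it reaches from about 0.275 to 0.85 m from the base axis. Payload 5.2 kg.
Tool frame: the origin (TCP) lies on the centre line of the jaws, within the pads' length; the fingertips stand 14 mm ahead of it and the grasp point (between the pads) lies 5 mm behind it; z points along the fingers, y is the line along which they close (so a half turn about z gives the same grasp; the last joint's range is limited). The gripper opens to 85 mm and grips with 20 to 120 N. Pads are 22 mm wide; open, the fingers measure 114 mm over their backs; the gripper's body (76 mm by 85 mm) begins 54 mm behind the grasp point. The pads swing forward as they close: fully open they stand 13 mm farther back than shut.
Start: joints at [0.917, 0.259, 1.535, -0, 1.348, -0.203], TCP at [0.24, 0.495, 0.245] pointing down, gripper open.
Joint ranges: [-3.14, 3.14], [-0.91, 2.08], [0.19, 2.58], [-1.22, 4.36], [0.22, 2.71], [-3.12, 3.12]. Speed limits (rad/s): [2.57, 2.57, 3.14, 3.14, 3.14, 3.14].

INTERFACE

Orientations are given as a 3x3 rotation matrix whose columns are the frame's x, y, z axes.
In Python, from station import * gives the robot as it stands. The module is installed in compiled form; this text tells all that it offers.
- The arm moves only by the tool servo_tool, never from a script. Its argument "deltas" is a list of rows, each an object of numbers: "tx", "ty", "tz": the shift along the tool's x, y, z in m; "twist": the turn about the tool's z in degrees; "jaw": the opening, from 0 (shut) to 1 (fully open). A call has exactly 8 rows; each row shifts and turns the commanded pose from where the row before left it, along the tool's axes as they then stand; what a row does not reach is not made up. A row lasts 1/10 s, in which the tool goes at most 50 mm and 8.59 degrees, less where a joint would pass 70% of its speed; a pose out of reach is approached as far as the arm can. A call with a gripper value outside its range is refused whole. The fingers move at their own pace and stop on an object; "newtons" is the grip in N (left out, the last holds). Time passes only in rows, so rows that do not move let the fingers close, or fill a call up. It gives the time, the measured TCP pose, the force, the opening and the grip force at its end, in the units of the state.
- read_state(): the state, without advancing time (a new reading comes with each control period).
- camera(name): name is "scene" or "top" or "wrist"; returns the picture (384x512x3 uint8, blue, green, red); there is no depth.
- get_calibration(name): a dict with "fx", "fy", "cx", "cy" (pixels), "R" (3x3) and "t" (3): a world point X has camera coordinates R X + t. Camera axes: x right, y down, z forward; pixel columns grow to the right and rows downward; lengths in m; the calibration is good to about 2 mm. A picture is of the moment at which its call begins: read the wrist's pose just before it. get_calibration takes no time and is no camera call; for the wrist camera it gives the pose at the moment of the call.
- finish_job(): hands the job in; it is judged then, once.
The state is a dict: "clock": time; "joint_pos": joint angles; "dq": joint speeds; "effort": joint torques, N m; "tool_pos": TCP position; "ee_rot": TCP orientation; "ft_force": force on the tool from outside, world axes, zero at the start; "torque": the same for the moment, N m; "opening": opening from 0.0 (shut) to 1.0 (fully open); "grasp_force": force on a finger pad.
Only numpy, scipy, OpenCV 4.12 (cv2) and the standard library are available. Lean on these libraries where they do the work, as an engineer would, in place of code of your own. Each camera call takes 0.05 s, during which the arm holds its last target. There are 200 camera calls.

## Working session

There is one attempt and no reset: what is moved stays moved. The work goes in short steps, Python scripts to look and compute and a tool call to move; the robot and the scene stay as the last step left them, time stands still between calls to the robot, and variables do not carry over. Pictures are saved under pics/ and viewed, at most 10 in all, crops included, and the job is handed in when it is done.

Besides the shell and the picture viewer there is one more tool, called after "Emit:" in YAML: its name, and indented under it one key for each argument. servo_tool: Moves the arm, as the interface text tells. Its arguments: {"type":"object","properties":{"deltas":{"type":"array","items":{"type":"object","properties":{"tx":{"type":"number"},"ty":{"type":"number"},"tz":{"type":"number"},"twist":{"type":"number"},"jaw":{"type":"number"}}}},"newtons":{"type":"number"}},"required":["deltas"]}

```bash
mkdir -p pics
python3 - <<'E'
from station import *
import cv2,numpy as np
s=read_state();print(s)
for n in ["top","scene"]:
    im=camera(n);cv2.imwrite(f"pics/{n}0.png",im)
    c=get_calibration(n);print(n,c)
E
```

```text
{'clock': 0.0, 'joint_pos': array([ 9.17176938e-01,  2.59328311e-01,  1.53613905e+00, -2.69744401e-05,
        1.34799688e+00, -2.02776442e-01]), 'dq': array([ 0.00014939, -0.00047757, -0.00135265,  0.00113301,  0.00194793,
        0.00018055]), 'effort': array([ 2.40685831e-04, -4.46039271e+01, -2.90557837e+01, -4.48651163e-04,
        1.16233842e-02, -8.20213359e-06]), 'tool_pos': array([0.23929483, 0.49462639, 0.24446012]), 'ee_rot': array([[-9.00082541e-01,  4.35717994e-01, -1.11715606e-03],
       [ 4.35719285e-01,  9.00081357e-01, -1.50182389e-03],
       [ 3.51159648e-04, -1.83853191e-03, -9.99998248e-01]]), 'ft_force': array([-0.37129126, -0.57321344,  0.05436746]), 'torque': array([ 0.00603823, -0.00453953, -0.05899887]), 'grasp_force': 0.0, 'opening': 0.999158380322291}
top {'fx': 409.59161074567265, 'fy': 409.59161074567265, 'cx': 257.33981890604645, 'cy': 187.67808033969658, 'R': array([[ 0.00473898, -0.99982347,  0.01818172],
       [-0.9975582 , -0.00599359, -0.06958245],
       [ 0.06967914, -0.01780757, -0.9974105 ]]), 't': array([-0.13992479,  0.50694993,  1.30723816])}
scene {'fx': 421.55719627098483, 'fy': 421.55719627098483, 'cx': 257.65880031968265, 'cy': 186.7065263943942, 'R': array([[-0.10559876,  0.99440417, -0.00304222],
       [ 0.83103995,  0.08656972, -0.54943452],
       [-0.54609661, -0.0605478 , -0.83553124]]), 't': array([ 0.15790866, -0.35961356,  1.78750893])}
```

```bash
python3 -c "
import cv2
im=cv2.imread('pics/top0.png');cv2.imwrite('pics/top0b.png',cv2.resize(im,(768,576),interpolation=cv2.INTER_CUBIC))"
```

```text
(no output)
```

View pics/top0b.png

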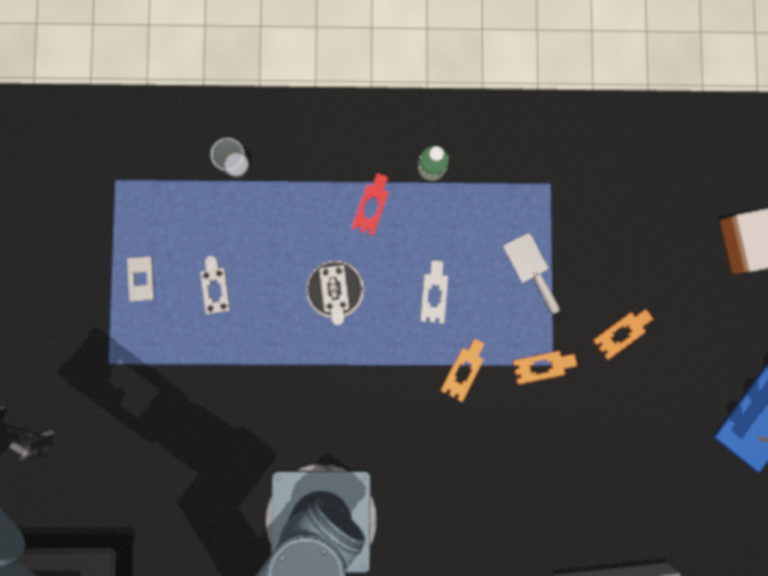

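View pics/scene0.png

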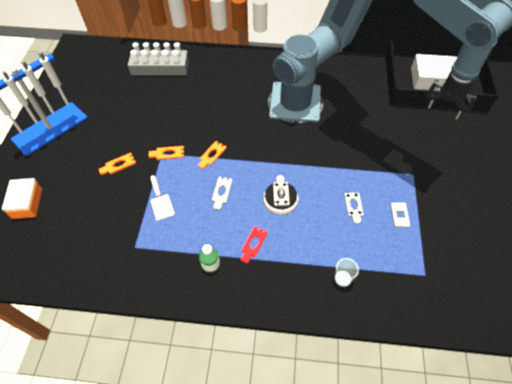

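Top view (768x576 scale): the separator is at about (434,295) with its tab up (+x). The carrier is at (215,288) with its tab up, so it needs a half turn. The hub is at (334,288) with the fitted plate's tab down (-x). Next I measure these positions.

```bash
cat > h.py <<'E'
from station import *
import cv2,numpy as np
def ray(c,uv,z):
    uv=np.atleast_2d(np.float64(uv)); R,t=c["R"],c["t"]
    d=np.c_[(uv[:,0]-c["cx"])/c["fx"],(uv[:,1]-c["cy"])/c["fy"],np.ones(len(uv))]@R
    o=-R.T@t
    return (o+d*((z-o[2])/d[:,2])[:,None])
def white(im,lo=140,s=60):
    h=cv2.cvtColor(im,cv2.COLOR_BGR2HSV)
    return ((h[...,2]>lo)&(h[...,1]<s)).astype(np.uint8)*255
def plates(im,c,z,lo=140,s=60,amin=150):
    k=3; big=cv2.resize(im,None,fx=k,fy=k,interpolation=cv2.INTER_CUBIC)
    for ct in cv2.findContours(white(big,lo,s),cv2.RETR_EXTERNAL,cv2.CHAIN_APPROX_NONE)[0]:
        uv=(ct[:,0]+.5)/k-.5
        if cv2.contourArea(ct)<amin*k*k: continue
        P=ray(c,uv,z)[:,:2]
        (cx,cy),wh,a=cv2.minAreaRect((P*1000).astype(np.float32))
        print("px",uv.mean(0).round(),"ctr mm",np.round([cx,cy],1),"size",np.round(wh,1),"ang",round(a,1),"area-centroid",mom(P))
def mom(P):
    m=cv2.moments((P*1000).astype(np.float32)); return round(m["m10"]/m["m00"],1),round(m["m01"]/m["m00"],1)
E
python3 - <<'E'
from h import *
im=cv2.imread("pics/top0.png");c=get_calibration("top")
im2=im.copy(); im2[:120]=0; im2[245:]=0; im2[:,370:]=0
for z in (.01,.046): print(z); plates(im2,c,z)
w=get_calibration("wrist");s=read_state()
T=s["ee_rot"];print("cam in tool",T.T@(-w["R"].T@w["t"]-s["tool_pos"]),"\n",T.T@w["R"].T,w["fx"])
cv2.imwrite("pics/a.png",np.hstack([cv2.resize(im[150:240,60:320],None,fx=3,fy=3,interpolation=cv2.INTER_CUBIC)]))
E
```

```text
0.01
px [289. 195.] ctr mm [ 488.7 -242.2] size [ 57.1 138.7] ang 85.1 area-centroid (483.3, -241.7)
px [222. 191.] ctr mm [491.9 -25.8] size [128.8 129. ] ang 53.6 area-centroid (483.3, -27.9)
px [ 93. 185.] ctr mm [512.3 394.4] size [98.4 57.1] ang 5.1 area-centroid (512.3, 395.1)
px [143. 191.] ctr mm [501.6 235.8] size [127.7  57.2] ang 8.7 area-centroid (495.2, 234.9)
px [355. 180.] ctr mm [ 525.9 -461.3] size [182.1  71.4] ang 27.2 area-centroid (551.1, -449.0)
0.046
px [289. 195.] ctr mm [ 486.8 -238.8] size [ 55.5 135. ] ang 85.1 area-centroid (481.5, -238.2)
px [222. 191.] ctr mm [489.8 -28.2] size [125.4 125.5] ang 53.6 area-centroid (481.5, -30.2)
px [ 93. 185.] ctr mm [509.7 380.6] size [95.8 55.5] ang 5.1 area-centroid (509.7, 381.3)
px [143. 191.] ctr mm [499.3 226.4] size [124.3  55.7] ang 8.7 area-centroid (493.0, 225.5)
px [355. 180.] ctr mm [ 522.9 -451.9] size [177.2  69.5] ang 27.2 area-centroid (547.4, -440.0)
cam in tool [ 0.08355778  0.00035746 -0.12792563] 
 [[-8.14920797e-04 -9.46139636e-01 -3.23757819e-01]
 [ 9.99999439e-01 -5.51717615e-04 -9.04745519e-04]
 [ 6.77392704e-04 -3.23758374e-01  9.46139554e-01]] 322.7330970041457
```

Sizes agree with the given ones after allowing for blur (139x57 for 132x50, 128x57 for 122x50).
- **Separator:** origin about (0.479,-0.241), x axis at -4.9°.
- **Carrier:** origin about (0.487,0.2335), x axis at +8.7°.
- **Hub:** about (0.49,-0.028).

I'll square the tool up and move to a viewpoint over the hub on the way.

Emit:
servo_tool:
  deltas:
    - {"twist":-7,"jaw":1}
    - {"twist":-7,"jaw":1}
    - {"twist":-7,"jaw":1}
    - {"tx":-0.028,"ty":-0.041,"jaw":1}
    - {"tx":-0.028,"ty":-0.041,"jaw":1}
    - {"tx":-0.028,"ty":-0.041,"jaw":1}
    - {"tx":-0.028,"ty":-0.041,"jaw":1}
    - {"tx":-0.028,"ty":-0.041,"jaw":1}
  newtons: 60

```text
schema error: expected keys tx, ty, tz, twist, jaw
```

Emit:
servo_tool:
  deltas:
    - {"tx":-0.028,"ty":-0.041,"jaw":1}
    - {"tx":-0.028,"ty":-0.041,"jaw":1}
    - {"tx":-0.028,"ty":-0.041,"jaw":1}
    - {"tx":-0.028,"ty":-0.041,"jaw":1}
    - {"tx":-0.028,"ty":-0.041,"jaw":1}
    - {"tx":-0.028,"ty":-0.041,"jaw":1}
    - {"tx":-0.028,"ty":-0.041,"jaw":1}
    - {"jaw":1}

```text
schema error: expected keys tx, ty, tz, twist, jaw
```

```bash
cat >> h.py <<'E'
def wrist(name):
    s=read_state();c=get_calibration("wrist");im=camera("wrist");cv2.imwrite(f"pics/{name}.png",im);np.savez(f"pics/{name}.npz",**c)
    R=s["ee_rot"];print("tcp",s["tool_pos"].round(4),"yaw_y",np.degrees(np.arctan2(R[1,1],R[0,1])).round(2),"t",round(s["clock"],2),"j6",s["joint_pos"][5].round(2));return im,c
E
python3 -c "
from h import *
wrist('w1')"
```

```text
tcp [0.2393 0.4947 0.2446] yaw_y 64.17 t 0.1 j6 -0.2
```

View pics/w1.png

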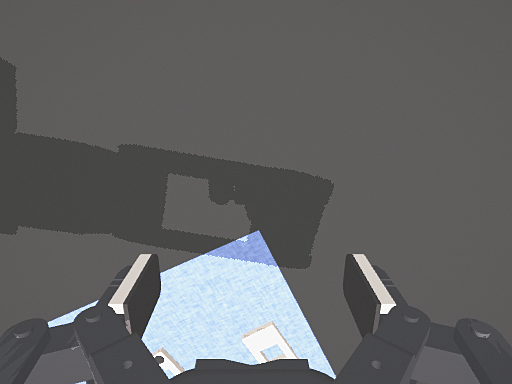

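The move calls were refused because every row needs all five keys. The wrist image only shows the view layout, with the fingers below row 230 and a clear upper half. I'll send the moves again.

Emit:
servo_tool:
  deltas:
    - {"tx":0,"ty":0,"tz":0,"twist":-7,"jaw":1}
    - {"tx":0,"ty":0,"tz":0,"twist":-7,"jaw":1}
    - {"tx":0,"ty":0,"tz":0,"twist":-7,"jaw":1}
    - {"tx":-0.028,"ty":-0.041,"tz":0,"twist":0,"jaw":1}
    - {"tx":-0.028,"ty":-0.041,"tz":0,"twist":0,"jaw":1}
    - {"tx":-0.028,"ty":-0.041,"tz":0,"twist":0,"jaw":1}
    - {"tx":-0.028,"ty":-0.041,"tz":0,"twist":0,"jaw":1}
    - {"tx":-0.028,"ty":-0.041,"tz":0,"twist":0,"jaw":1}
  newtons: 60

```text
clock: 0.95
tool_pos: [0.3622, 0.2773, 0.2452]
ee_rot: [[-0.997, 0.084, 0.0], [0.084, 0.997, -0.0], [-0.0, -0.0, -1.0]]
ft_force: [0.8, 0.0, -0.1]
opening: 1.0
grasp_force: 0.0
```

Emit:
servo_tool:
  deltas:
    - {"tx":-0.028,"ty":-0.041,"tz":0,"twist":0,"jaw":1}
    - {"tx":-0.028,"ty":-0.041,"tz":0,"twist":0,"jaw":1}
    - {"tx":-0.028,"ty":-0.041,"tz":0,"twist":0,"jaw":1}
    - {"tx":-0.028,"ty":-0.041,"tz":0,"twist":0,"jaw":1}
    - {"tx":-0.028,"ty":-0.041,"tz":0,"twist":0,"jaw":1}
    - {"tx":-0.028,"ty":-0.041,"tz":0,"twist":0,"jaw":1}
    - {"tx":-0.028,"ty":-0.041,"tz":0,"twist":0,"jaw":1}
    - {"tx":0,"ty":0,"tz":0,"twist":0,"jaw":1}

```text
clock: 1.75
tool_pos: [0.5355, -0.029, 0.2446]
ee_rot: [[-0.996, 0.09, 0.001], [0.09, 0.996, -0.002], [-0.001, -0.002, -1.0]]
ft_force: [0.5, 0.1, 0.4]
opening: 0.999
grasp_force: 0.0
```

```bash
python3 -c "
from h import *
wrist('w2')"
```

```text
tcp [ 0.5355 -0.029   0.2446] yaw_y 84.85 t 1.75 j6 -1.74
```

View pics/w2.png

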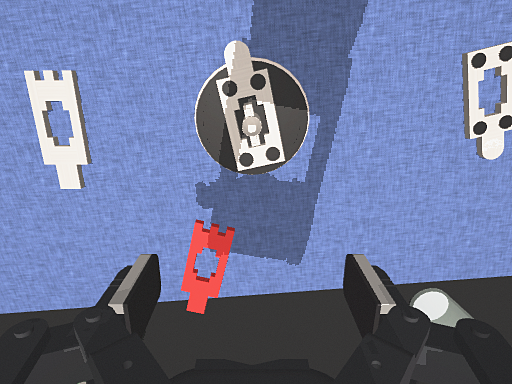

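The wrist view shows all three plates:
- **Fitted plate:** body at about (250,120), tab tip up at (237,42), wells at about (230,89), (258,82), (246,160) and (273,154), hub tip at (253,126).
- **Separator:** at the left, (58,125), tab pointing down (+x).
- **Carrier:** at the right edge.

Run:
```python
from h import *
im=cv2.imread("pics/w2.png");c=np.load("pics/w2.npz")
g=cv2.cvtColor(im,cv2.COLOR_BGR2GRAY)
l=im.copy(); l[:,110:]=0; l[250:]=0
for lo in (140,200,225): print("sep",lo);plates(l,c,.01,lo,70,800)
dark=cv2.inRange(g[70:175,215:290],0,90)
n,_,st,ce=cv2.connectedComponentsWithStats(dark)
W=[]
for i in range(1,n):
    p=ce[i]+[215,70]
    if 60<st[i,4]<400: print("dark",p.round(1),st[i,4],ray(c,p,.046)[0].round(4)); 
print("tip",ray(c,[253,126],.088),"tabtip",ray(c,[237,41],.046))
print("housing");d=cv2.inRange(g,0,100)[40:190,170:330]
x=cv2.resize(im[30:190,180:330],None,fx=4,fy=4,interpolation=cv2.INTER_NEAREST)[:600]
cv2.imwrite("pics/hubcrop.png",x)
```

```text
sep 140
px [ 57. 122.] ctr mm [ 488.6 -241.4] size [ 51.5 132.5] ang 85.1 area-centroid (483.7, -241.0)
sep 200
px [ 57. 122.] ctr mm [ 488.6 -241.7] size [ 50.8 132.5] ang 85.1 area-centroid (483.7, -241.2)
sep 225
px [ 57. 122.] ctr mm [ 488.4 -241.5] size [ 50.2 132. ] ang 85.1 area-centroid (483.8, -241.1)
dark [257.6  81.3] 190 [ 0.4542 -0.0162  0.046 ]
dark [229.6  88.2] 160 [ 0.458  -0.0436  0.046 ]
dark [272.5 153.5] 147 [ 0.5257 -0.0069  0.046 ]
dark [245.9 159.1] 144 [ 0.5291 -0.0347  0.046 ]
tip [[ 0.49038099 -0.02387589  0.088     ]] tabtip [[ 0.41735911 -0.03210527  0.046     ]]
housing
```

View pics/hubcrop.png

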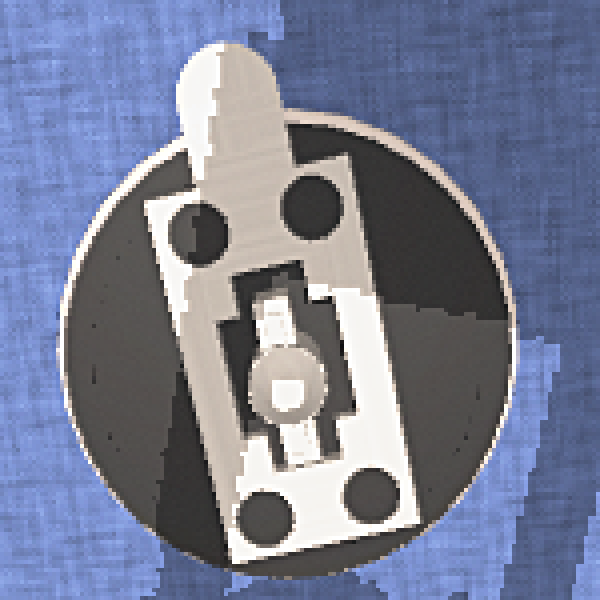

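Hub at (0.4918,-0.0252), tab direction about -172.7°. The wells are 72 mm apart lengthwise and the tab tip measures 75 mm from the axis, against 76 given. Separator origin is (0.4785,-0.2407), agreeing with the top view within 1 mm, and its measured size of 132x50.5 is right. I'll go to it now.

Emit:
servo_tool:
  deltas:
    - {"tx":0.0075,"ty":-0.0432,"tz":0,"twist":0,"jaw":1}
    - {"tx":0.0075,"ty":-0.0432,"tz":0,"twist":0,"jaw":1}
    - {"tx":0.0075,"ty":-0.0432,"tz":0,"twist":0,"jaw":1}
    - {"tx":0.0075,"ty":-0.0432,"tz":0,"twist":0,"jaw":1}
    - {"tx":0.0075,"ty":-0.0432,"tz":0,"twist":0,"jaw":1}
    - {"tx":0,"ty":0,"tz":0.045,"twist":0,"jaw":1}
    - {"tx":0,"ty":0,"tz":0.045,"twist":0,"jaw":1}
    - {"tx":0,"ty":0,"tz":0.045,"twist":0,"jaw":1}
  newtons: 60

```text
clock: 2.6
tool_pos: [0.4772, -0.2346, 0.1093]
ee_rot: [[-0.996, 0.084, 0.001], [0.084, 0.996, -0.0], [-0.001, -0.0, -1.0]]
ft_force: [0.4, 0.9, -0.3]
opening: 1.001
grasp_force: 0.0
```

Emit:
servo_tool:
  deltas:
    - {"tx":-0.002,"ty":-0.006,"tz":0.03,"twist":0,"jaw":1}
    - {"tx":0,"ty":0,"tz":0.03,"twist":0,"jaw":1}
    - {"tx":0,"ty":0,"tz":0.02,"twist":0,"jaw":1}
    - {"tx":0,"ty":0,"tz":0.01,"twist":0,"jaw":1}
    - {"tx":0,"ty":0,"tz":0.005,"twist":0,"jaw":1}
    - {"tx":0,"ty":0,"tz":0,"twist":0,"jaw":1}
    - {"tx":0,"ty":0,"tz":0,"twist":0,"jaw":1}
    - {"tx":0,"ty":0,"tz":0,"twist":0,"jaw":1}

```text
clock: 3.4
tool_pos: [0.4797, -0.2421, 0.0165]
ee_rot: [[-0.996, 0.084, 0.002], [0.084, 0.996, -0.001], [-0.002, -0.001, -1.0]]
ft_force: [0.5, -0.6, -0.4]
opening: 0.998
grasp_force: 0.0
```

Emit:
servo_tool:
  deltas:
    - {"tx":0.001,"ty":0.001,"tz":0.0035,"twist":0,"jaw":1}
    - {"tx":0,"ty":0,"tz":0,"twist":0,"jaw":0.7}
    - {"tx":0,"ty":0,"tz":0,"twist":0,"jaw":0.4}
    - {"tx":0,"ty":0,"tz":0,"twist":0,"jaw":0.3}
    - {"tx":0,"ty":0,"tz":0,"twist":0,"jaw":0.3}
    - {"tx":0,"ty":0,"tz":0,"twist":0,"jaw":0.3}
    - {"tx":0,"ty":0,"tz":0,"twist":0,"jaw":0.3}
    - {"tx":0,"ty":0,"tz":0,"twist":0,"jaw":0.3}
  newtons: 60

```text
clock: 4.2
tool_pos: [0.4783, -0.2408, 0.0124]
ee_rot: [[-0.996, 0.084, 0.001], [0.084, 0.996, -0.001], [-0.001, -0.0, -1.0]]
ft_force: [-0.9, 0.8, 5.8]
opening: 0.564
grasp_force: 62.5
```

Gripped (opening 0.564, about 48 mm, 62 N). I'll lift, turn by 12° and carry it to the hub.

Emit:
servo_tool:
  deltas:
    - {"tx":0,"ty":0,"tz":-0.045,"twist":-4,"jaw":0.3}
    - {"tx":0,"ty":0,"tz":-0.045,"twist":-4,"jaw":0.3}
    - {"tx":0,"ty":0,"tz":-0.045,"twist":-4,"jaw":0.3}
    - {"tx":-0.008,"ty":0.042,"tz":0,"twist":0,"jaw":0.3}
    - {"tx":-0.008,"ty":0.042,"tz":0,"twist":0,"jaw":0.3}
    - {"tx":-0.008,"ty":0.042,"tz":0,"twist":0,"jaw":0.3}
    - {"tx":-0.008,"ty":0.042,"tz":0,"twist":0,"jaw":0.3}
    - {"tx":-0.008,"ty":0.042,"tz":0,"twist":0,"jaw":0.3}

```text
clock: 5.0
tool_pos: [0.4911, -0.0256, 0.1466]
ee_rot: [[-0.992, -0.124, -0.0], [-0.124, 0.992, 0.0], [0.0, 0.0, -1.0]]
ft_force: [0.4, 0.8, -1.1]
opening: 0.565
grasp_force: 62.9
```

Emit:
servo_tool:
  deltas:
    - {"tx":0,"ty":0.002,"tz":0,"twist":0,"jaw":0.3}
    - {"tx":0,"ty":0,"tz":0,"twist":0,"jaw":0.3}
    - {"tx":0,"ty":0,"tz":0,"twist":0,"jaw":0.3}
    - {"tx":0,"ty":0,"tz":0,"twist":0,"jaw":0.3}
    - {"tx":0,"ty":0,"tz":0,"twist":0,"jaw":0.3}
    - {"tx":0,"ty":0,"tz":0,"twist":0,"jaw":0.3}
    - {"tx":0,"ty":0,"tz":0,"twist":0,"jaw":0.3}
    - {"tx":0,"ty":0,"tz":0,"twist":0,"jaw":0.3}

```text
clock: 5.8
tool_pos: [0.4912, -0.0256, 0.1468]
ee_rot: [[-0.992, -0.124, -0.0], [-0.124, 0.992, 0.0], [0.0, 0.0, -1.0]]
ft_force: [0.3, 0.0, -2.0]
opening: 0.563
grasp_force: 62.9
```

```bash
python3 -c "
from h import *
wrist('w3')"
```

```text
tcp [ 0.4912 -0.0256  0.1468] yaw_y 97.14 t 5.8 j6 -1.97
```

View pics/w3.png

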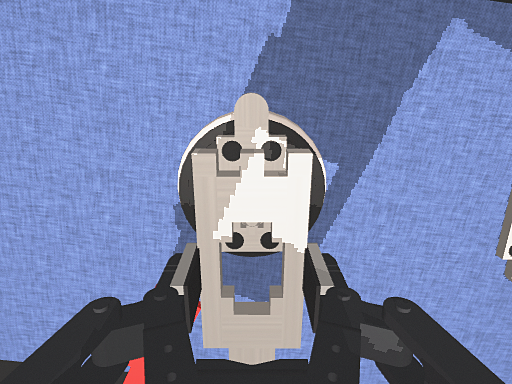

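The held plate is aligned with the fitted plate, with its teeth on the tab side. Far edge is at about row 152, side edges at columns 193 and 312. I'll check its pose in the hand by casting rays.

Run:
```python
from h import *
c=np.load("pics/w3.npz")
P=ray(c,[[193,152],[312,152],[204,347],[300,347]],.1445);print(P.round(4))
print("tabtip/hub", ray(c,[[251,94],[232,151],[271,151],[234,239],[269,239]],.046).round(4))
a=np.radians(7.14);ex=np.array([np.cos(a),np.sin(a)]);ey=np.array([-ex[1],ex[0]])
d=P[:,:2]-[.4912,-.0256];print(np.c_[d@ex,d@ey].round(4))
```

```text
[[ 0.4391 -0.056   0.1445]
 [ 0.4331 -0.0076  0.1445]
 [ 0.5396 -0.0439  0.1445]
 [ 0.5335  0.0048  0.1445]]
tabtip/hub [[ 0.4174 -0.035   0.046 ]
 [ 0.4581 -0.0437  0.046 ]
 [ 0.4546 -0.0159  0.046 ]
 [ 0.528  -0.0348  0.046 ]
 [ 0.5246 -0.0074  0.046 ]]
[[-0.0555 -0.0237]
 [-0.0554  0.025 ]
 [ 0.0458 -0.0241]
 [ 0.0458  0.0249]]
```

Held plate is centred within 1 mm and aligned with the hub, which measures (0.4913,-0.0255) again. I'll lower it.

Emit:
servo_tool:
  deltas:
    - {"tx":0,"ty":0,"tz":0.025,"twist":0,"jaw":0.3}
    - {"tx":0,"ty":0,"tz":0.02,"twist":0,"jaw":0.3}
    - {"tx":0,"ty":0,"tz":0.015,"twist":0,"jaw":0.3}
    - {"tx":0,"ty":0,"tz":0.01,"twist":0,"jaw":0.3}
    - {"tx":0,"ty":0,"tz":0.01,"twist":0,"jaw":0.3}
    - {"tx":0,"ty":0,"tz":0.005,"twist":0,"jaw":0.3}
    - {"tx":0,"ty":0,"tz":0.002,"twist":0,"jaw":0.3}
    - {"tx":0,"ty":0,"tz":0,"twist":0,"jaw":0.3}

```text
clock: 6.65
tool_pos: [0.4915, -0.0253, 0.0599]
ee_rot: [[-0.992, -0.125, 0.0], [-0.125, 0.992, -0.0], [-0.0, -0.0, -1.0]]
ft_force: [-0.2, -0.8, -1.5]
opening: 0.562
grasp_force: 62.9
```

Emit:
servo_tool:
  deltas:
    - {"tx":0,"ty":0,"tz":0.001,"twist":0,"jaw":0.3}
    - {"tx":0,"ty":0,"tz":0,"twist":0,"jaw":0.3}
    - {"tx":0,"ty":0,"tz":0,"twist":0,"jaw":0.6}
    - {"tx":0,"ty":0,"tz":0,"twist":0,"jaw":0.8}
    - {"tx":0,"ty":0,"tz":0,"twist":0,"jaw":1}
    - {"tx":0,"ty":0,"tz":0,"twist":0,"jaw":1}
    - {"tx":0,"ty":0,"tz":0,"twist":0,"jaw":1}
    - {"tx":0,"ty":0,"tz":0,"twist":0,"jaw":1}

```text
clock: 7.45
tool_pos: [0.4912, -0.0253, 0.0588]
ee_rot: [[-0.992, -0.125, -0.0], [-0.125, 0.992, -0.0], [0.0, -0.0, -1.0]]
ft_force: [-0.2, 0.9, 0.5]
opening: 1.001
grasp_force: 0.0
```

Emit:
servo_tool:
  deltas:
    - {"tx":0,"ty":0,"tz":-0.045,"twist":0,"jaw":1}
    - {"tx":0,"ty":0,"tz":-0.045,"twist":0,"jaw":1}
    - {"tx":0,"ty":0,"tz":-0.045,"twist":0,"jaw":1}
    - {"tx":0,"ty":0,"tz":-0.045,"twist":0,"jaw":1}
    - {"tx":-0.022,"ty":0.04,"tz":0,"twist":0,"jaw":1}
    - {"tx":-0.022,"ty":0.04,"tz":0,"twist":0,"jaw":1}
    - {"tx":-0.022,"ty":0.04,"tz":0,"twist":0,"jaw":1}
    - {"tx":0,"ty":0,"tz":0,"twist":0,"jaw":1}

```text
clock: 8.25
tool_pos: [0.5428, 0.1066, 0.2387]
ee_rot: [[-0.992, -0.129, 0.001], [-0.129, 0.992, 0.002], [-0.001, 0.002, -1.0]]
ft_force: [0.5, -0.4, 0.5]
opening: 1.002
grasp_force: 0.0
```

Run:
```python
from h import *
im,c=wrist('w4')
l=im.copy();l[:,:280]=0;l[235:]=0
for lo in (140,200): print("car",lo);plates(l,c,.01,lo,70,800)
l=im.copy();l[:,250:]=0;l[235:]=0
for lo in (140,200): print("sep",lo);plates(l,c,.056,lo,70,300)
```

```text
tcp [0.5428 0.1066 0.2387] yaw_y 97.44 t 8.25 j6 -1.71
car 140
px [496. 166.] ctr mm [513.2 392.6] size [93.2 46. ] ang 4.8 area-centroid (522.2, 386.3)
px [373. 129.] ctr mm [502.2 236.7] size [122.4  51. ] ang 8.7 area-centroid (495.0, 235.6)
car 200
px [496. 167.] ctr mm [513.3 392.6] size [92.1 45.6] ang 5.1 area-centroid (522.5, 386.6)
px [373. 130.] ctr mm [502.2 236.9] size [122.2  50.4] ang 8.6 area-centroid (495.0, 235.6)
sep 140
px [139.  90.] ctr mm [490.4  -3.6] size [151.   93.5] ang 7.0 area-centroid (490.6, -19.9)
sep 200
px [174.  92.] ctr mm [482.7  22.8] size [103.2  37.4] ang 9.0 area-centroid (476.8, 27.9)
px [116.  91.] ctr mm [493.  -24.9] size [151.   50.4] ang 7.0 area-centroid (491.9, -24.6)
```

View pics/w4.png

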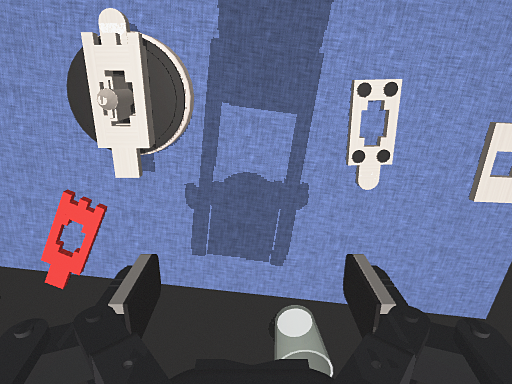

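The separator sits seated on the stack. The combined outline is 151x50.4 mm (152x50 expected) at 7.0°, with its tab opposite the fitted one. The carrier at (373,129) has its origin at (0.4874,0.2345), angle 8.7°. I'll fetch it.

Emit:
servo_tool:
  deltas:
    - {"tx":0.0096,"ty":0.0335,"tz":0,"twist":-1.2,"jaw":1}
    - {"tx":0.0096,"ty":0.0335,"tz":0,"twist":0,"jaw":1}
    - {"tx":0.0096,"ty":0.0335,"tz":0,"twist":0,"jaw":1}
    - {"tx":0.0096,"ty":0.0335,"tz":0,"twist":0,"jaw":1}
    - {"tx":0,"ty":0,"tz":0.045,"twist":0,"jaw":1}
    - {"tx":0,"ty":0,"tz":0.045,"twist":0,"jaw":1}
    - {"tx":0,"ty":0,"tz":0.04,"twist":0,"jaw":1}
    - {"tx":0,"ty":0,"tz":0,"twist":0,"jaw":1}

```text
clock: 9.1
tool_pos: [0.4805, 0.2271, 0.1038]
ee_rot: [[-0.989, -0.145, -0.011], [-0.145, 0.989, -0.003], [0.012, -0.001, -1.0]]
ft_force: [-0.7, -0.4, -0.5]
opening: 1.003
grasp_force: 0.0
```

Emit:
servo_tool:
  deltas:
    - {"tx":-0.008,"ty":0.006,"tz":0.03,"twist":-0.4,"jaw":1}
    - {"tx":0,"ty":0,"tz":0.025,"twist":0,"jaw":1}
    - {"tx":0,"ty":0,"tz":0.015,"twist":0,"jaw":1}
    - {"tx":0,"ty":0,"tz":0.01,"twist":0,"jaw":1}
    - {"tx":0,"ty":0,"tz":0.005,"twist":0,"jaw":1}
    - {"tx":0,"ty":0,"tz":0,"twist":0,"jaw":1}
    - {"tx":0,"ty":0,"tz":0,"twist":0,"jaw":1}
    - {"tx":0,"ty":0,"tz":0,"twist":0,"jaw":1}

```text
clock: 9.9
tool_pos: [0.4927, 0.2365, 0.0249]
ee_rot: [[-0.988, -0.152, 0.002], [-0.152, 0.988, 0.0], [-0.002, 0.0, -1.0]]
ft_force: [0.8, -0.1, 0.3]
opening: 1.001
grasp_force: 0.0
```

Emit:
servo_tool:
  deltas:
    - {"tx":0.0055,"ty":-0.001,"tz":0.006,"twist":0,"jaw":1}
    - {"tx":0,"ty":0,"tz":0.0065,"twist":0,"jaw":1}
    - {"tx":0,"ty":0,"tz":0,"twist":0,"jaw":0.7}
    - {"tx":0,"ty":0,"tz":0,"twist":0,"jaw":0.4}
    - {"tx":0,"ty":0,"tz":0,"twist":0,"jaw":0.3}
    - {"tx":0,"ty":0,"tz":0,"twist":0,"jaw":0.3}
    - {"tx":0,"ty":0,"tz":0,"twist":0,"jaw":0.3}
    - {"tx":0,"ty":0,"tz":0,"twist":0,"jaw":0.3}
  newtons: 60

```text
clock: 10.7
tool_pos: [0.4871, 0.2347, 0.0116]
ee_rot: [[-0.988, -0.153, 0.001], [-0.153, 0.988, 0.0], [-0.001, 0.0, -1.0]]
ft_force: [-0.5, 0.2, 3.5]
opening: 0.564
grasp_force: 62.3
```

Carrier gripped (0.564, 62 N). I'll lift and turn it 181.7° in three calls.

Emit:
servo_tool:
  deltas:
    - {"tx":0,"ty":0,"tz":-0.046,"twist":0,"jaw":0.3}
    - {"tx":0,"ty":0,"tz":-0.046,"twist":8,"jaw":0.3}
    - {"tx":0,"ty":0,"tz":-0.046,"twist":8,"jaw":0.3}
    - {"tx":0,"ty":0,"tz":0,"twist":8,"jaw":0.3}
    - {"tx":0,"ty":0,"tz":0,"twist":8,"jaw":0.3}
    - {"tx":0,"ty":0,"tz":0,"twist":8,"jaw":0.3}
    - {"tx":0,"ty":0,"tz":0,"twist":8,"jaw":0.3}
    - {"tx":0,"ty":0,"tz":0,"twist":8,"jaw":0.3}

```text
clock: 11.5
tool_pos: [0.4862, 0.2345, 0.1489]
ee_rot: [[-0.675, 0.738, -0.001], [0.738, 0.675, -0.0], [0.0, -0.001, -1.0]]
ft_force: [0.4, 1.2, -0.8]
opening: 0.565
grasp_force: 62.7
```

Emit:
servo_tool:
  deltas:
    - {"tx":0,"ty":0,"tz":0,"twist":8,"jaw":0.3}
    - {"tx":0,"ty":0,"tz":0,"twist":8,"jaw":0.3}
    - {"tx":0,"ty":0,"tz":0,"twist":8,"jaw":0.3}
    - {"tx":0,"ty":0,"tz":0,"twist":8,"jaw":0.3}
    - {"tx":0,"ty":0,"tz":0,"twist":8,"jaw":0.3}
    - {"tx":0,"ty":0,"tz":0,"twist":8,"jaw":0.3}
    - {"tx":0,"ty":0,"tz":0,"twist":8,"jaw":0.3}
    - {"tx":0,"ty":0,"tz":0,"twist":8,"jaw":0.3}

```text
clock: 12.3
tool_pos: [0.4862, 0.2345, 0.1488]
ee_rot: [[0.367, 0.93, -0.001], [0.93, -0.367, -0.0], [-0.001, -0.001, -1.0]]
ft_force: [0.2, 0.9, -1.6]
opening: 0.566
grasp_force: 62.7
```

Emit:
servo_tool:
  deltas:
    - {"tx":0,"ty":0,"tz":0,"twist":8,"jaw":0.3}
    - {"tx":0,"ty":0,"tz":0,"twist":8,"jaw":0.3}
    - {"tx":0,"ty":0,"tz":0,"twist":8,"jaw":0.3}
    - {"tx":0,"ty":0,"tz":0,"twist":8,"jaw":0.3}
    - {"tx":0,"ty":0,"tz":0,"twist":8,"jaw":0.3}
    - {"tx":0,"ty":0,"tz":0,"twist":8,"jaw":0.3}
    - {"tx":0,"ty":0,"tz":0,"twist":8,"jaw":0.3}
    - {"tx":0,"ty":0,"tz":0,"twist":5,"jaw":0.3}

```text
clock: 13.1
tool_pos: [0.4863, 0.2344, 0.1488]
ee_rot: [[0.991, 0.13, -0.001], [0.13, -0.991, -0.0], [-0.001, 0.0, -1.0]]
ft_force: [0.1, -0.7, -1.6]
opening: 0.567
grasp_force: 62.7
```

Emit:
servo_tool:
  deltas:
    - {"tx":-0.0048,"ty":0.043,"tz":0,"twist":0,"jaw":0.3}
    - {"tx":-0.0048,"ty":0.043,"tz":0,"twist":0,"jaw":0.3}
    - {"tx":-0.0048,"ty":0.043,"tz":0,"twist":0,"jaw":0.3}
    - {"tx":-0.0048,"ty":0.043,"tz":0,"twist":0,"jaw":0.3}
    - {"tx":-0.0048,"ty":0.043,"tz":0,"twist":0,"jaw":0.3}
    - {"tx":-0.0048,"ty":0.043,"tz":0,"twist":0,"jaw":0.3}
    - {"tx":0,"ty":0,"tz":0,"twist":0,"jaw":0.3}
    - {"tx":0,"ty":0,"tz":0,"twist":0,"jaw":0.3}

```text
clock: 13.9
tool_pos: [0.4926, -0.0258, 0.1489]
ee_rot: [[0.991, 0.132, -0.001], [0.132, -0.991, 0.001], [-0.001, -0.001, -1.0]]
ft_force: [-0.3, 0.2, -0.8]
opening: 0.567
grasp_force: 62.7
```

```bash
python3 -c "
from h import *
wrist('w5')"
```

```text
tcp [ 0.4926 -0.0258  0.1489] yaw_y -82.41 t 13.9 j6 1.16
```

View pics/w5.png

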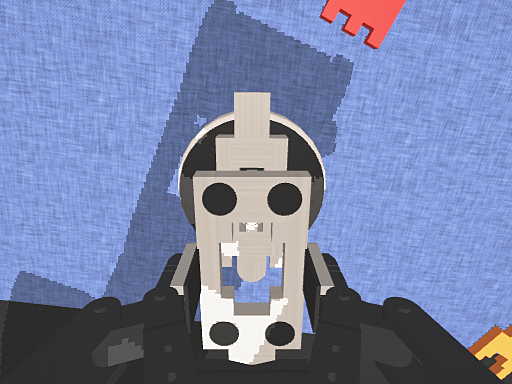

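The carrier hangs over the hub with its tab towards the robot. Its wells are at (219,199), (284,199), (224,333) and (280,333). The separator's tab end is at (252,93), below and aligned.

Run:
```python
from h import *
c=np.load("pics/w5.npz")
P=ray(c,[[219,199],[284,199],[224,333],[280,333]],.1473);print(P.round(4),P.mean(0))
print("sep tab end",ray(c,[[252,93]],.056), "exp", [.4915+.076*.992,-.0254+.076*.124])
```

```text
[[ 0.5258 -0.0069  0.1473]
 [ 0.5294 -0.0345  0.1473]
 [ 0.4549 -0.0165  0.1473]
 [ 0.4586 -0.0443  0.1473]] [ 0.49218807 -0.02555941  0.1473    ]
sep tab end [[ 0.5673636 -0.0157762  0.056    ]] exp [0.566892, -0.015975999999999997]
```

The carrier's hole centre is within 1 mm of the hub axis. I'll lower it.

Emit:
servo_tool:
  deltas:
    - {"tx":-0.001,"ty":0,"tz":0.025,"twist":0,"jaw":0.3}
    - {"tx":0,"ty":0,"tz":0.02,"twist":0,"jaw":0.3}
    - {"tx":0,"ty":0,"tz":0.012,"twist":0,"jaw":0.3}
    - {"tx":0,"ty":0,"tz":0.01,"twist":0,"jaw":0.3}
    - {"tx":0,"ty":0,"tz":0.008,"twist":0,"jaw":0.3}
    - {"tx":0,"ty":0,"tz":0.005,"twist":0,"jaw":0.3}
    - {"tx":0,"ty":0,"tz":0,"twist":0,"jaw":0.3}
    - {"tx":0,"ty":0,"tz":0,"twist":0,"jaw":0.3}

```text
clock: 14.75
tool_pos: [0.4924, -0.0252, 0.0696]
ee_rot: [[0.991, 0.135, 0.001], [0.135, -0.991, -0.0], [0.001, 0.0, -1.0]]
ft_force: [-0.0, 0.3, -0.9]
opening: 0.568
grasp_force: 62.8
```

Emit:
servo_tool:
  deltas:
    - {"tx":0,"ty":0,"tz":0.0015,"twist":0,"jaw":0.3}
    - {"tx":0,"ty":0,"tz":0,"twist":0,"jaw":0.3}
    - {"tx":0,"ty":0,"tz":0,"twist":0,"jaw":0.6}
    - {"tx":0,"ty":0,"tz":0,"twist":0,"jaw":0.8}
    - {"tx":0,"ty":0,"tz":0,"twist":0,"jaw":1}
    - {"tx":0,"ty":0,"tz":0,"twist":0,"jaw":1}
    - {"tx":0,"ty":0,"tz":0,"twist":0,"jaw":1}
    - {"tx":0,"ty":0,"tz":0,"twist":0,"jaw":1}

```text
clock: 15.55
tool_pos: [0.492, -0.0251, 0.0678]
ee_rot: [[0.991, 0.135, 0.0], [0.135, -0.991, -0.0], [0.0, 0.0, -1.0]]
ft_force: [-0.2, -0.2, -0.3]
opening: 1.001
grasp_force: 0.0
```

Emit:
servo_tool:
  deltas:
    - {"tx":0,"ty":0,"tz":-0.02,"twist":0,"jaw":1}
    - {"tx":0,"ty":0,"tz":-0.045,"twist":0,"jaw":1}
    - {"tx":0,"ty":0,"tz":-0.045,"twist":0,"jaw":1}
    - {"tx":0,"ty":0,"tz":-0.045,"twist":0,"jaw":1}
    - {"tx":-0.03,"ty":0,"tz":-0.02,"twist":0,"jaw":1}
    - {"tx":-0.03,"ty":0,"tz":0,"twist":0,"jaw":1}
    - {"tx":0,"ty":0,"tz":0,"twist":0,"jaw":1}
    - {"tx":0,"ty":0,"tz":0,"twist":0,"jaw":1}

```text
clock: 16.35
tool_pos: [0.4325, -0.0332, 0.2431]
ee_rot: [[0.991, 0.135, 0.001], [0.135, -0.991, -0.0], [0.001, 0.0, -1.0]]
ft_force: [1.4, -0.7, 0.4]
opening: 0.998
grasp_force: 0.0
```

Run:
```python
from h import *
im,c=wrist('w6')
l=im.copy();l[:,:150]=0;l[:,370:]=0;l[240:]=0
for z in (.056,.066): plates(l,c,z,140,70,500)
```

```text
tcp [ 0.4325 -0.0332  0.2431] yaw_y -82.27 t 16.35 j6 1.1
px [253. 104.] ctr mm [492.6 -24.2] size [115.1 133.2] ang 56.9 area-centroid (492.4, -25.3)
px [253. 104.] ctr mm [493.3 -24.1] size [111.5 129. ] ang 56.9 area-centroid (493.2, -25.2)
```

View pics/w6.png

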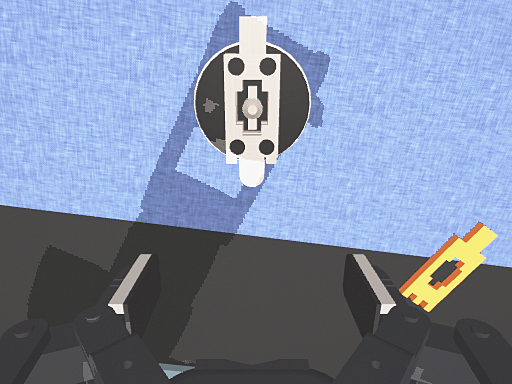

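The carrier is on the stack with its wells at (236,66), (267,66), (238,147) and (266,147). Its round tab lies over the fitted plate's tab, and the separator's square tab is opposite at (253,17). I'll check the height from the well spacing, then hand in.

Run:
```python
from h import *
c=np.load("pics/w6.npz")
P=ray(c,[[236.5,66],[267,66],[238,147],[266,147]],.066);print(P.mean(0).round(4),np.linalg.norm(P[0]-P[2]),np.linalg.norm(P[1]-P[3]),np.linalg.norm(P[0]-P[1]),np.linalg.norm(P[2]-P[3]))
if np.linalg.norm(P.mean(0)[:2]-[.4915,-.0254])<.005: print(finish_job())
```

```text
[ 0.4913 -0.0254  0.066 ] 0.07223044255967903 0.07223607308134396 0.02692501820230926 0.02674075044759674
the job is handed in; nothing more can be done
None
```

I put both plates on the hub and handed the job in at about 16 s. The separator's tab points opposite the fitted plate's, and the four-well plate sits on top with its tab the same way as the fitted one. My last measurements put both within 2 mm of the hub axis and down at stack height; I haven't seen the judge's result.

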